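# Space the joint and hold the tile flush

### The arm

A 6-joint arm with a two-finger parallel gripper is mounted at the origin on the work surface. World frame = base frame: x ahead of the robot, y to its left, z up, the work surface at z = 0. Lengths are in m, angles in rad, forces in N, time in s.
With the tool pointing down it reaches from about 0.375 to 0.825 m from the base axis. Payload 5.5 kg.
Tool frame: the origin (TCP) lies at the very end of the fingers, on their centre line; the grasp point (between the pads) lies behind it (env.hold_point_z is the z of the grasp point in the tool frame, in m); z points along the fingers, y is the line along which they close (so a half turn about z gives the same grasp; the last joint's range is limited). The gripper opens to 85 mm and grips with 20 to 120 N. Pads are 22 mm wide; open, the fingers measure 114 mm over their backs; the gripper's body (76 mm by 85 mm) begins 54 mm behind the grasp point. The pads swing forward as they close: fully open they stand 13 mm farther back than shut.
Start: joints at [-1.276, 0.314, -0.047, 1.21, 0, 1.571], TCP at [0.174, -0.574, 0.231] pointing down, gripper open.
Joint ranges: [-2.67, 2.67], [-0.69, 1.73], [-1.03, 1.25], [-2.08, 2.16], [-1.42, 1.45], [-3.14, 3.14]. Speed limits (rad/s): [2.39, 2.39, 3.01, 3.14, 3.14, 3.14].

### API

Orientations are given as a rotation vector (axis times angle).
In Python, from plant import env, capture, ticket gives the robot as it stands. The module is installed in compiled form; this text tells all that it offers.
- The arm moves only by the tool jog_arm, called after "Emit:" as name(argument=value, ...) on one line, values as JSON. Schema: {"type":"object","properties":{"plan":{"type":"array","items":{"type":"array","items":{"type":"number"},"minItems":5,"maxItems":5},"minItems":1,"maxItems":12},"squeeze":{"type":"number"},"only":{"type":"string"},"quiet":{"type":"boolean"},"lines":{"type":"string"}},"required":["plan"],"additionalProperties":false}. plan is a list of rows, 1 to 12 of them, each of 5 numbers: the opening from 0.0 (shut) to 1.0 (fully open), then dx, dy, dz in m, then a turn about the tool's z in rad; each row shifts and turns the commanded pose from where the row before left it, along the tool's axes as they then stand; what a row does not reach is not made up. A row lasts 1/10 s, in which the tool goes at most 0.05 m and 0.15 rad, less where a joint would pass 70% of its speed; a pose out of reach is approached as far as the arm can. The fingers move at their own pace and stop on an object; squeeze is the grip in N (left out, the last holds). Time passes only in rows, so rows that do not move let the fingers close. The tool returns the time, the measured TCP pose, the force, the opening and the grip force at its end. only (a regular expression) keeps the lines of the reply that match it, lines (a string "A,B") keeps lines A to B, and quiet returns only ok. Input that does not fit is refused with a message, and nothing moves.
- env.get_state(): the state, without advancing time (a new reading comes with each control period).
- capture(name): name is "side" or "top"; returns a dict with "color" (400x640x3 uint8, red, green, blue), "z_map" (400x640 float32, m along the optical axis (not along the pixel's ray), 0 where there is no reading), "fx", "fy", "cx", "cy" (pixels), "eye" and "rotation" of the camera in the world. Camera axes: x right, y down, z forward; pixel columns grow to the right and rows downward; lengths in m; the calibration is good to about 2 mm. A picture is of the moment at which its call begins.
- ticket.hand_in(): hands the job in; it is judged then, once.
The state is a dict: "time": time; "qpos": joint angles; "qvel": joint speeds; "tau": joint torques, N m; "tcp_pos": TCP position; "orientation": TCP orientation; "force": force on the tool from outside, world axes, zero at the start; "moment": the same for the moment, N m; "gripper_width": opening from 0.0 (shut) to 1.0 (fully open); "finger_force": force on a finger pad.
Only numpy, scipy, OpenCV 4.12 (cv2) and the standard library are available. Lean on these libraries where they do the work, as an engineer would, in place of code of your own. Each camera call takes 0.05 s, during which the arm holds its last target. There are 200 camera calls.

### The job

Push the plunger of the wooden dispenser fully in so that it feeds out the spacer, draw the spacer out and stand it, on its long edge, down in whichever joint beside the raised middle tile is wide enough for it, all the way to the board and within the length of the tile, and let go of it. Then press the middle tile down with the fingers until it is flush with its neighbours, and finish while still holding it pressed there (it is sprung and rises if released). Leave the vase, the clay whistle and the paint jar alone.

Things in the scene. Friction and masses are not known exactly. Their poses are not given: they have to be found in the camera images.
- board: Fixed plywood setting board, 120 (x) x 250 (y) x 10 mm, flat on the table. Origin: centre of its underside; x, y along its sides, z up. Three terracotta tiles in a row along its y, each 90 mm long in x, centred at x = 0: the sprung one in the middle, a fixed one each side centred at y = +83 or -83 mm (slim_tile and broad_tile, either way round).
- tile (a joint): How far the sprung middle tile is pressed down (m): 0 = up, top 10 mm above the fixed tiles (42 mm above the table); 0.010 = on its stop, flush with them (32 mm above the table). Spring: about 3.5 N to start, 8.5 N at the bottom; rises when let go. The tile is 90 mm (board x) x 80 mm (board y), centred on the board, cannot move sideways; its sides are solid down to the board.
- tile_top (a point): Centre of the top face of the sprung middle tile (moves with it); axes as the board's.
- slim_tile: Fixed terracotta tile on a wooden bed, 90 mm (x) x 54 mm (y) x 22 mm high, standing on the board; top 32 mm above the table. Origin: centre of its underside, 10 mm above the table. Being narrower, it leaves a 16 mm joint to the middle tile (joint centre 48 mm from the board's centre, on this tile's side).
- broad_tile: Like slim_tile but 70 mm (y) wide; it leaves only an 8 mm joint to the middle tile, too narrow for the spacer. Origin: centre of its underside.
- dispenser: Fixed wooden spacer dispenser. Origin: centre of its housing's underside, on the table; x along the channel towards the exit, z up. Floor 6 mm thick, 44 wide, x = -40 to +90 mm; covered housing x = -40 to +40, 35 wide, 65 high, with a channel 15 wide and 53 high. Open exit at x = +40, bare apron beyond it; plunger on the -x side.
- plunger (a joint): Travel of the sprung plunger in m: 0 = out, 0.040 = fully in; slides along the dispenser's +x; about 2 N to start, 6 N at the end; springs back by itself when let go.
- plunger_knob (a point): Centre of the outer face (towards dispenser -x) of the plunger's round wooden knob: 40 mm diameter, 12 thick, axis along the dispenser's x, 31 mm above the table; moves with the plunger (107 mm behind the dispenser's origin when out). Push it towards the dispenser's +x.
- spacer: Loose plain wooden spacer, 60 (x) x 12 (y) x 50 mm high (z), about 40 g, standing on a 60 x 12 edge in the dispenser's channel, x along it. Origin: centre of its underside. With the plunger fully in it sticks about 36 mm out of the exit, the rest still under the cover: grip the bare part across its 12 mm and draw it along +x before lifting.
- vase: Small loose terracotta vase, 60 mm diameter, 70 mm high; bystander. Origin: centre of its underside.
- whistle: Small loose bird-shaped clay whistle, 36 mm diameter, 52 mm high; bystander. Origin: centre of its underside.
- paint_jar: Loose paint jar, 50 mm diameter, 55 mm high; bystander. Origin: centre of its underside.
Not all that is in view belongs to the job. Of the things shaped like the dispenser, the wooden one is meant.

How it is judged:
By the outcome, as a careful person would: the job done as asked, in the order asked, and still so for the second after the job is handed in, while the arm keeps its last pose, push and grip.
It also fails if it takes over 64 s, if anything falls off the work surface, if the arm or the gripper's body presses on something with over 40 N, if the wrist force passes 120 N, or if a joint passes its speed limit or range.

## Working session

There is one attempt and no reset: what is moved stays moved. The work goes in short steps, Python scripts to look and compute and a tool call to move; the robot and the scene stay as the last step left them, time stands still between calls to the robot, and variables do not carry over. Pictures are saved under pics/ and viewed, at most 12 in all, crops included, and the job is handed in when it is done.

```bash
mkdir -p pics
```

Create h.py:
```python
import numpy as np, cv2
from plant import env, capture, ticket
def shot(n,f=None):
    c=capture(n)
    if f: cv2.imwrite(f'pics/{f}.png',c['color'][:,:,::-1])
    np.savez(f'/tmp/{n}.npz',**c)
    return c
def load(n): return dict(np.load(f'/tmp/{n}.npz'))
def plane(c,uv,z):
    uv=np.atleast_2d(uv).astype(float)
    d=np.c_[(uv[:,0]-c['cx'])/c['fx'],(uv[:,1]-c['cy'])/c['fy'],np.ones(len(uv))]@c['rotation'].T
    return c['eye']+d*((z-c['eye'][2])/d[:,2])[:,None]
def cloud(c):
    v,u=np.mgrid[0:400,0:640]; Z=c['z_map']
    P=np.stack([(u-c['cx'])/c['fx']*Z,(v-c['cy'])/c['fy']*Z,Z],-1)
    return P@c['rotation'].T+c['eye']
```

Run:
```python
from h import *
for n in('top','side'):
    c=shot(n,n+'0'); print(n,c['fx'],c['cx'],c['cy'],c['eye'],np.round(c['rotation'],3).tolist())
s=env.get_state(); print(s['tcp_pos'],s['orientation'],env.hold_point_z,s['time'])
```

```text
top 510.6140841746637 321.7177171856408 202.66646097723935 [0.35073506 0.0234017  1.53326804] [-2.148, 2.139, -0.161]
side 495.82316568508224 317.2236932693612 197.5292013531963 [ 0.39195985 -1.03909354  0.95280031] [-2.255, 0.241, -0.093]
[ 0.17416536 -0.57363632  0.23055505] [-3.10605229e+00 -4.61153456e-01  4.21190053e-04] -0.0187 0.1
```

```bash
sed -i "s/    np.savez/    c['rotation']=cv2.Rodrigues(np.array(c['rotation'],float))[0]\n    np.savez/" h.py
```

Run:
```python
from h import *
for n in('top','side'):
    c=shot(n); P=cloud(c); print(n,np.round(c['rotation'],2).tolist(), np.round(P[200,320],3),np.round(P[350,100],3))
print(np.round(cv2.Rodrigues(np.array(env.get_state()['orientation'],float))[0],3))
```

```text
top [[0.0, -0.99, 0.15], [-1.0, -0.0, 0.0], [0.0, -0.15, -0.99]] [ 0.592  0.029 -0.006] [0.148 0.662 0.013]
side [[0.98, -0.14, 0.15], [-0.2, -0.62, 0.75], [-0.01, -0.77, -0.64]] [0.613 0.043 0.022] [ 0.178 -0.61   0.379]
[[ 0.957  0.291 -0.   ]
 [ 0.291 -0.957  0.001]
 [ 0.    -0.001 -1.   ]]
```

View pics/top0.png

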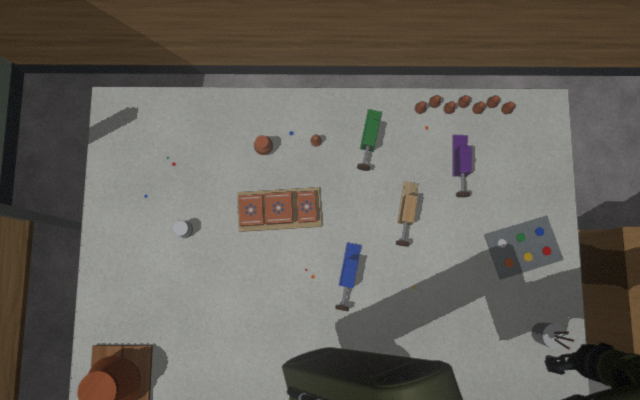

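View pics/side0.png

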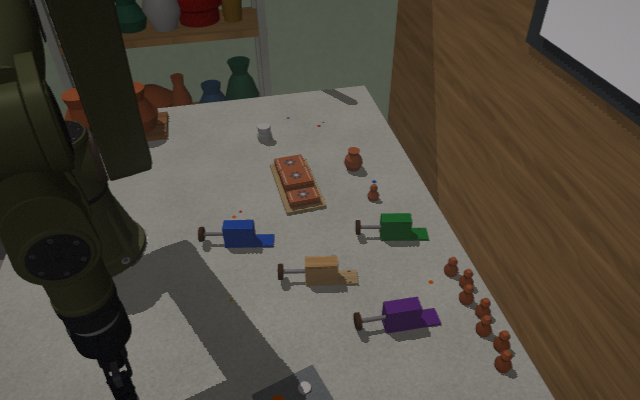

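Run:
```python
from h import *
a=load('top')['color']; b=load('side')['color']
A=cv2.resize(a[170:260,375:445],None,fx=5,fy=5,interpolation=2)
B=cv2.resize(a[180:240,230:330],None,fx=4,fy=4,interpolation=2)
C=cv2.resize(b[245:300,270:370],None,fx=4,fy=4,interpolation=2)
im=np.zeros((470,760,3),np.uint8); im[:450,:350]=A; im[:240,355:755]=B; im[245:465,355:755]=C
cv2.imwrite('pics/crop1.png',im[:,:,::-1])
h=cv2.cvtColor(a,cv2.COLOR_RGB2HSV)
for p in [(411,215),(410,187),(405,230),(403,243),(262,190),(279,200),(420,260)]: print(p,a[p[1],p[0]],h[p[1],p[0]])
P=cloud(load('top'))
for p in [(411,215),(410,187),(403,243),(279,200),(250,210),(308,200)]: print(p,np.round(P[p[1],p[0]],3))
```

```text
(411, 215) [151 122  91] [ 16 101 151]
(410, 187) [136 119  94] [ 18  79 136]
(405, 230) [100  97 100] [150   8 100]
(403, 243) [69 54 49] [ 8 74 69]
(262, 190) [123 121 112] [ 25  23 123]
(279, 200) [134  85  66] [  8 129 134]
(420, 260) [150 150 147] [ 30   5 150]
(411, 215) [ 0.538 -0.234  0.067]
(410, 187) [ 0.631 -0.244  0.007]
(403, 243) [ 0.457 -0.212  0.055]
(279, 200) [0.584 0.151 0.04 ]
(250, 210) [0.555 0.237 0.029]
(308, 200) [0.585 0.065 0.038]
```

View pics/crop1.png

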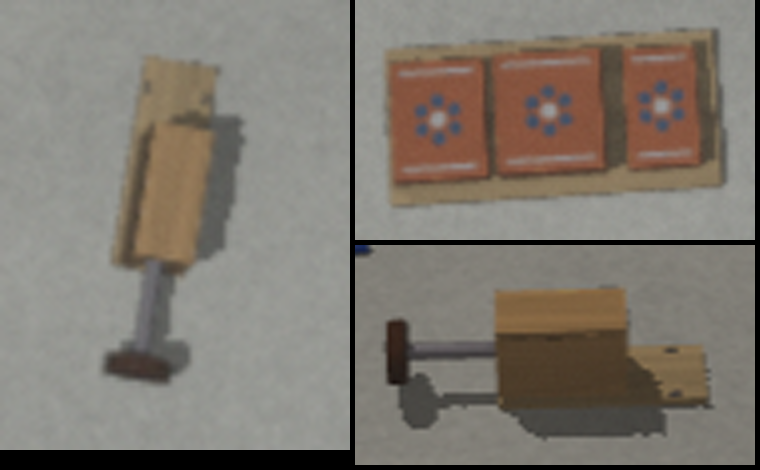

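Create m.py:
```python
from h import *
def comps(m,box):
    mm=np.zeros_like(m); x0,y0,x1,y1=box; mm[y0:y1,x0:x1]=m[y0:y1,x0:x1]
    return mm
def rect(c,m,z):
    v,u=np.nonzero(m); p=plane(c,np.c_[u,v],z)[:,:2]; r=cv2.minAreaRect((p*1000).astype(np.float32)); return np.round(r[0],1),np.round(r[1],1),round(r[2],2),len(u)
```

Run:
```python
from m import *
c=load('top'); P=cloud(c); h=cv2.cvtColor(c['color'],cv2.COLOR_RGB2HSV); H,S,V=cv2.split(h)
wood=(S>60)&(H>10)&(H<24)
red=(S>90)&(H<=11)
dz=(385,170,435,230)
hz=comps(wood&(P[...,2]>.045),dz); print('housing',rect(c,hz,.065))
fl=comps(wood&(P[...,2]<.03),dz); print('floor',rect(c,fl,.006))
kn=comps((V<95)&(S>55)&(H<14),(385,228,425,252)); v,u=np.nonzero(kn); print('knob',len(u),u.min(),u.max(),v.min(),v.max(),np.round(np.median(P[kn>0],0),3),rect(c,kn,.045))
n,l,st,ce=cv2.connectedComponentsWithStats(comps(red&(P[...,2]>.015),(230,180,330,240)).astype(np.uint8))
for i in range(1,n):
    if st[i,4]>100:
        z=np.median(P[l==i][:,2]); zz=.042 if 265<ce[i,0]<295 else .032; print('tile',ce[i],round(float(z),4),rect(c,l==i,zz))
b=comps((wood|red)&(V>60),(230,180,330,240)); print('board',rect(c,comps(wood,(230,180,330,240)),.010))
# side view
c=load('side'); P=cloud(c); h=cv2.cvtColor(c['color'],cv2.COLOR_RGB2HSV); H,S,V=cv2.split(h)
wood=(S>60)&(H>10)&(H<24); red=(S>90)&(H<=11)
print('side housing',rect(c,comps(wood&(P[...,2]>.061),(270,245,370,300)),.065))
n,l,st,ce=cv2.connectedComponentsWithStats(comps(red&(P[...,2]>.027),(260,145,335,215)).astype(np.uint8))
for i in range(1,n):
    if st[i,4]>50: print('tile',ce[i],np.round(np.median(P[l==i],0),4))
kn=comps((V<95)&(S>55)&(H<14),(272,258,290,285)); v,u=np.nonzero(kn); print('knob',len(u),u.min(),u.max(),v.min(),v.max(),np.round(np.median(P[kn>0],0),3))
```

```text
housing (array([ 557.6, -228.5]), array([37.6, 82. ]), 79.36, 357)
floor (array([ 582.3, -238.2]), array([ 47.1, 127. ]), 79.61, 227)
knob 30 397 407 241 244 [ 0.458 -0.209  0.049] (array([ 458.9, -210.2]), array([29.1,  8.6]), 78.89, 30)
tile [278.29420732 207.92835366] 0.0416 (array([560.8, 152.5]), array([91.1, 80.8]), 3.79, 656)
tile [306.20906801 206.49118388] 0.0316 (array([564.9,  70.7]), array([90.1, 53.5]), 0.67, 397)
tile [250.80535714 209.95178571] 0.0318 (array([555.9, 234.7]), array([90.3, 70.3]), 3.94, 560)
board (array([561.7, 152.7]), array([117.6, 247.1]), 3.77, 1134)
side housing (array([ 559.8, -253.9]), array([88.8, 88.7]), 87.68, 385)
tile [293.52190722 171.66108247] [0.5582 0.1705 0.0394]
tile [302.44108761 194.94864048] [0.5647 0.0645 0.0319]
knob 74 278 282 264 279 [ 0.457 -0.226  0.045]
```

Run:
```python
from m import *
c=load('top'); P=cloud(c); h=cv2.cvtColor(c['color'],cv2.COLOR_RGB2HSV); H,S,V=cv2.split(h)
wood=(S>50)&(H>10)&(H<26)
ap=comps(wood&(P[...,2]<.03),(385,170,435,192)); print('apron',rect(c,ap,.006))
for v in range(182,193):
    u=np.nonzero(ap[v])[0]; p=plane(c,[[u.min()-.5,v],[u.max()+.5,v]],.006); print(v,np.round(p[:,:2]*1000,1).tolist())
hz=comps((S>50)&(H>10)&(H<26)&(V>125)&(P[...,2]>.055),(385,170,435,230))
for v in range(196,222,3):
    u=np.nonzero(hz[v])[0]; p=plane(c,[[u.min()-.5,v],[u.max()+.5,v]],.065); print(v,np.round(p[:,:2]*1000,1).tolist())
```

```text
apron (array([ 633.7, -244. ]), array([42.5, 31.1]), 88.65, 132)
182 [[646.5, -224.5], [646.6, -245.8]]
183 [[643.4, -224.4], [643.5, -260.9]]
184 [[640.3, -224.4], [640.5, -267.0]]
185 [[637.2, -224.3], [637.4, -266.9]]
186 [[634.1, -224.3], [634.3, -266.8]]
187 [[631.0, -227.2], [631.2, -266.7]]
188 [[627.9, -221.1], [628.1, -266.7]]
189 [[624.8, -221.0], [625.0, -263.6]]
190 [[621.7, -221.0], [621.9, -263.5]]
191 [[618.6, -220.9], [618.8, -263.4]]Traceback (most recent call last):
  File "<stdin>", line 6, in <module>
    return umr_minimum(a, axis, None, out, keepdims, initial, where)
ValueError: zero-size array to reduction operation minimum which has no identity
```

Create w.py:
```python
import sys
from h import *
# where the TCP stands relative to a world target: prints displacement in tool axes and yaw
def go(t):
    s=env.get_state(); R=cv2.Rodrigues(np.array(s['orientation'],float))[0]
    d=R.T@(np.array(t)-s['tcp_pos']); print('tool d',np.round(d,4),'yaw',round(np.degrees(np.arctan2(R[1,0],R[0,0])),2),'F',np.round(s['force'],1),'tcp',np.round(s['tcp_pos'],4),'t',s['time'],'w',s['gripper_width'])
if __name__=='__main__': go([float(x) for x in sys.argv[1:4]])
```

```text
(no output)
```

Emit:
jog_arm(plan=[[0, 0, 0, 0, 0.121], [0, 0, 0, 0, 0.121], [0, 0, 0, 0, 0.121], [0, 0, 0, 0, 0.122], [0, 0.014, -0.034, 0, 0], [0, 0.014, -0.034, 0, 0], [0, 0.014, -0.034, 0, 0], [0, 0.014, -0.034, 0, 0], [0, 0.014, -0.034, 0, 0], [0, 0.014, -0.034, 0, 0], [0, 0.014, -0.034, 0, 0], [0, 0, 0, 0, 0]])

```text
time: 1.4
tcp_pos: [0.317, -0.3558, 0.2313]
orientation: [-3.127, 0.291, -0.001]
force: [-0.8, -0.8, -1.3]
gripper_width: 0.0
finger_force: 0.0
```

```bash
python3 w.py 0.4181 -0.2032 0.025
```

```text
tool d [ 0.0711 -0.1683  0.2066] yaw -10.64 F [-0.8 -0.8 -1.3] tcp [ 0.317  -0.3558  0.2313] t 1.4 w 0.00036995803053534805
```

Emit:
jog_arm(plan=[[0, 0.0142, -0.0337, 0, 0], [0, 0.0142, -0.0337, 0, 0], [0, 0.0142, -0.0337, 0, 0], [0, 0.0142, -0.0337, 0, 0], [0, 0.0142, -0.0337, 0, 0], [0, 0, 0, 0.035, 0], [0, 0, 0, 0.035, 0], [0, 0, 0, 0.035, 0], [0, 0, 0, 0.035, 0], [0, 0, 0, 0.035, 0], [0, 0, 0, 0.031, 0], [0, 0, 0, 0, 0]])

```text
time: 2.6
tcp_pos: [0.4136, -0.2058, 0.0218]
orientation: [-3.125, 0.299, 0.011]
force: [-0.4, -0.6, -0.6]
gripper_width: -0.001
finger_force: 0.0
```

```bash
python3 w.py 0.4181 -0.2032 0.025
```

Run:
```python
from m import *
c=shot('side'); b=c['color']; cv2.imwrite('pics/s1.png',cv2.resize(b[205:315,230:380],None,fx=5,fy=5,interpolation=2)[:,:,::-1])
```

```text
tool d [ 0.0039 -0.0034 -0.0032] yaw -10.93 F [-0.4 -0.6 -0.6] tcp [ 0.4136 -0.2058  0.0218] t 2.6 w -0.0006119112198512267
```

View pics/s1.png

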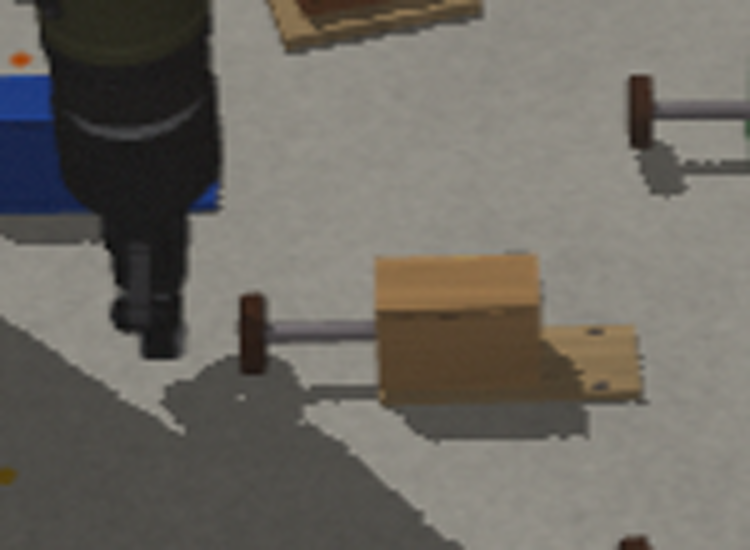

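The crop shows the shut fingers (crop 160,330) in line behind the wooden dispenser's knob (250,335), clear of the blue one. Now the push.

Emit:
jog_arm(plan=[[0, 0, -0.003, -0.004, 0], [0, 0.01, 0, 0, 0], [0, 0.01, 0, 0, 0], [0, 0.01, 0, 0, 0], [0, 0.01, 0, 0, 0], [0, 0.01, 0, 0, 0], [0, 0.01, 0, 0, 0], [0, 0, 0, 0, 0]])

```text
time: 3.45
tcp_pos: [0.477, -0.2151, 0.0289]
orientation: [-3.127, 0.298, 0.002]
force: [-4.4, 1.4, 4.2]
gripper_width: 0.004
finger_force: 2.6
```

```bash
python3 w.py 0.4524 -0.2098 0.025
```

```text
tool d [-0.0251 -0.0005  0.0039] yaw -10.87 F [-4.4  1.4  4.2] tcp [ 0.477  -0.2151  0.0289] t 3.45 w 0.0036150701887637544
```

Emit:
jog_arm(plan=[[0, 0.005, 0, 0, 0], [0, 0.005, 0, 0, 0], [0, 0, 0, 0, 0]])

```text
time: 3.75
tcp_pos: [0.4808, -0.2157, 0.0281]
orientation: [-3.126, 0.299, 0.017]
force: [-16.8, 2.8, 13.1]
gripper_width: -0.002
finger_force: 8.6
```

```bash
python3 w.py 0.4524 -0.2098 0.025
```

```text
tool d [-0.0289 -0.0004  0.0034] yaw -10.92 F [-16.8   2.8  13.1] tcp [ 0.4808 -0.2157  0.0281] t 3.75 w -0.0016647237745550181
```

Emit:
jog_arm(plan=[[0, 0.004, 0, 0, 0], [0, 0, 0, 0, 0]])

```text
time: 3.95
tcp_pos: [0.4808, -0.2156, 0.0276]
orientation: [-3.126, 0.299, 0.027]
force: [-25.8, 4.5, 20.9]
gripper_width: 0.0
finger_force: 13.7
```

```bash
python3 w.py 0.4524 -0.2098 0.025
```

```text
tool d [-0.029  -0.0003  0.0031] yaw -10.95 F [-25.8   4.5  20.9] tcp [ 0.4808 -0.2156  0.0276] t 3.95 w 2.9297550031699204e-05
```

Run:
```python
from m import *
c=shot('side'); b=c['color']; cv2.imwrite('pics/s2.png',cv2.resize(b[205:315,230:380],None,fx=5,fy=5,interpolation=2)[:,:,::-1])
```

```text
(no output)
```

View pics/s2.png

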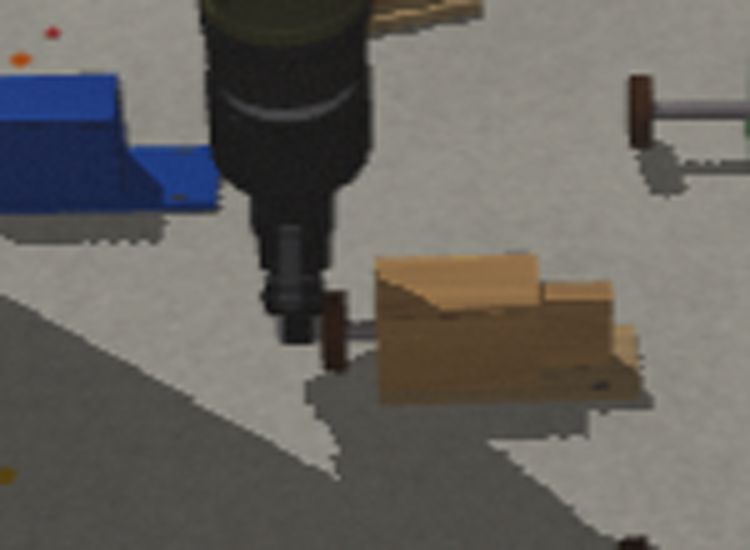

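The plunger is on its stop and the spacer stands out of the exit (crop 575,340) by nearly half its length. Back off, rise, and go over the spacer.

Emit:
jog_arm(plan=[[0, -0.02, 0, 0, 0], [0, -0.025, 0, 0, 0], [0, -0.025, 0, 0, 0], [0, 0, 0, -0.04, 0], [0, 0, 0, -0.04, 0], [0, 0, 0, -0.04, 0], [0.5, 0.04, 0, 0, 0], [0.5, 0.04, 0, 0, 0], [0.5, 0.04, 0, 0, 0], [0.5, 0.04, 0, 0, 0], [0.5, 0, 0, 0, 0]])

```text
time: 5.1
tcp_pos: [0.5841, -0.2359, 0.1486]
orientation: [3.127, -0.296, 0.007]
force: [1.1, -0.3, -0.3]
gripper_width: 0.497
finger_force: 0.0
```

```bash
python3 w.py 0.6164 -0.2413 0.040
```

Run:
```python
from m import *
c=shot('top'); P=cloud(c); h=cv2.cvtColor(c['color'],cv2.COLOR_RGB2HSV); H,S,V=cv2.split(h)
wood=(S>50)&(H>10)&(H<26)
m=comps(wood&(P[...,2]>.045)&(P[...,2]<.075),(385,170,435,200)); v,u=np.nonzero(m)
for y in np.unique(v):
    uu=u[v==y]; p=plane(c,[[uu.min()-.5,y],[uu.max()+.5,y]],.056); print(y,uu.min(),uu.max(),np.round(p[:,:2]*1000,1).tolist())
```

```text
tool d [ 0.0323 -0.0008  0.1088] yaw -10.83 F [ 1.1 -0.3 -0.3] tcp [ 0.5841 -0.2359  0.1486] t 5.1 w 0.496655119635464
195 405 413 [[598.0, -218.6], [598.1, -244.9]]
196 405 415 [[595.0, -218.5], [595.2, -250.7]]
197 405 416 [[592.1, -218.4], [592.2, -253.6]]
198 405 415 [[589.1, -218.4], [589.2, -250.6]]
199 404 415 [[586.1, -215.4], [586.3, -250.5]]
```

Emit:
jog_arm(plan=[[0.5, 0.032, -0.001, 0, 0], [0.5, 0, 0, 0.035, 0], [0.5, 0, 0, 0.035, 0], [0.5, 0, 0, 0.03, 0], [0.5, 0, 0, 0.009, 0], [0.5, 0, 0, 0, 0]])

```text
time: 5.75
tcp_pos: [0.6087, -0.2395, 0.0392]
orientation: [-3.127, 0.299, 0.004]
force: [-0.4, 0.4, 0.6]
gripper_width: 0.497
finger_force: 0.0
```

```bash
python3 w.py 0.6164 -0.2413 0.040
```

Run:
```python
from m import *
c=shot('side'); b=c['color']; cv2.imwrite('pics/s3.png',cv2.resize(b[205:315,270:400],None,fx=5,fy=5,interpolation=2)[:,:,::-1])
```

```text
tool d [ 0.0079  0.0003 -0.0008] yaw -10.91 F [-0.4  0.4  0.6] tcp [ 0.6087 -0.2395  0.0392] t 5.75 w 0.49671354691685027
```

View pics/s3.png

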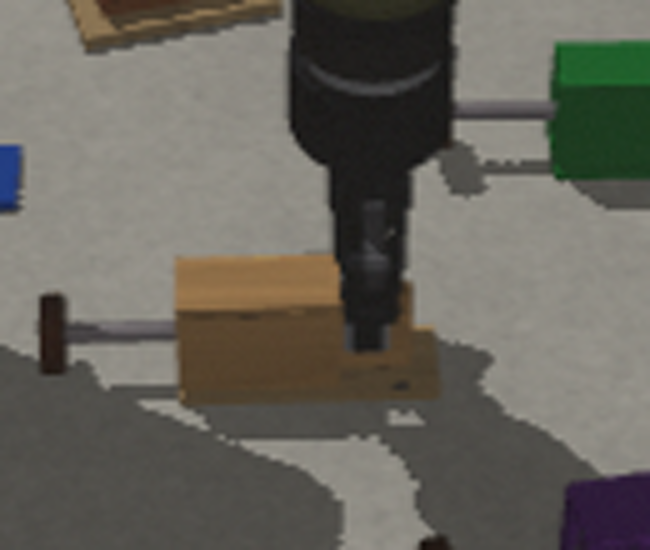

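The plunger has sprung back, the spacer stayed out (crop 405,300), fingers straddle it. Grip.

Emit:
jog_arm(plan=[[0.5, 0.006, 0, 0, 0], [0.3, 0, 0, 0, 0], [0.1, 0, 0, 0, 0], [0.1, 0, 0, 0, 0], [0.1, 0, 0, 0, 0], [0, 0, 0, 0, 0], [0, 0, 0, 0, 0], [0, 0, 0, 0, 0]], squeeze=50)

```text
time: 6.6
tcp_pos: [0.6174, -0.2416, 0.0418]
orientation: [3.127, -0.298, 0.004]
force: [0.6, -0.8, 5.6]
gripper_width: 0.126
finger_force: 50.3
```

```bash
python3 w.py 0.6164 -0.2413 0.040
```

```text
tool d [-0.001  -0.0001  0.0018] yaw -10.9 F [ 0.6 -0.8  5.6] tcp [ 0.6174 -0.2416  0.0418] t 6.6 w 0.12603630343084063
```

Emit:
jog_arm(plan=[[0, 0.008, 0, -0.001, 0], [0, 0.01, 0, 0, 0], [0, 0.01, 0, 0, 0], [0, 0.01, 0, 0, 0], [0, 0.01, 0, 0, 0], [0, 0, 0, 0, 0]])

```text
time: 7.2
tcp_pos: [0.665, -0.2505, 0.0417]
orientation: [3.127, -0.298, 0.002]
force: [-0.1, 0.2, 4.4]
gripper_width: 0.123
finger_force: 50.2
```

```bash
python3 w.py 0.5638 0.1046 0.12
```

```text
tool d [-0.1663 -0.3296 -0.0786] yaw -10.88 F [-0.1  0.2  4.4] tcp [ 0.665  -0.2505  0.0417] t 7.2 w 0.12312718664526721
```

Emit:
jog_arm(plan=[[0, 0, 0, -0.03, 0], [0, 0, 0, -0.03, 0], [0, 0, 0, -0.03, 0], [0, 0, 0, 0, 0]])

```text
time: 7.6
tcp_pos: [0.6666, -0.2513, 0.1362]
orientation: [3.125, -0.298, 0.012]
force: [-0.0, 0.1, 0.3]
gripper_width: 0.122
finger_force: 49.5
```

```bash
python3 w.py 0.5638 0.1046 0.12
```

Run:
```python
from m import *
c=shot('side'); b=c['color']; cv2.imwrite('pics/s4.png',cv2.resize(b[175:315,270:420],None,fx=4,fy=4,interpolation=2)[:,:,::-1])
```

```text
tool d [-0.1683 -0.3301  0.0145] yaw -10.89 F [-0.   0.1  0.3] tcp [ 0.6666 -0.2513  0.1362] t 7.6 w 0.12198400220361684
```

View pics/s4.png

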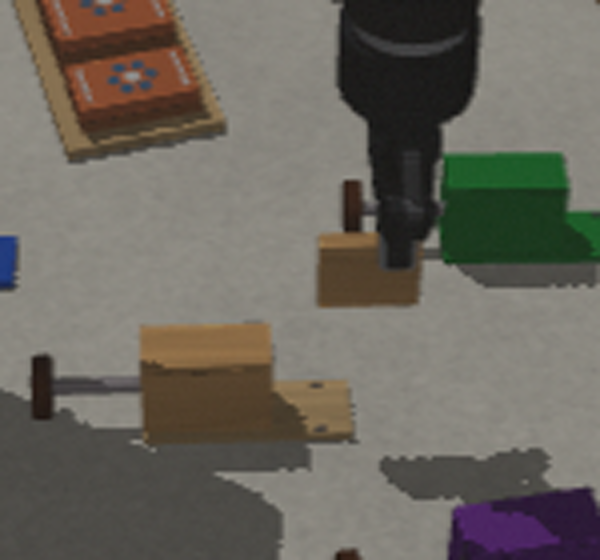

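The spacer hangs level from the fingers (crop 318–418, 235–305), fingers about 16 mm ahead of its centre. Refine the joint's line from the top view.

Create joint.py:
```python
from m import *
def edges(c):
    P=cloud(c); h=cv2.cvtColor(c['color'],cv2.COLOR_RGB2HSV); H,S,V=cv2.split(h)
    sat=S.astype(float)
    red=(S>90)&(H<=11)&(P[...,2]>.015)
    out={}
    n,l,st,ce=cv2.connectedComponentsWithStats(comps(red,(230,180,330,240)).astype(np.uint8))
    k=sorted([i for i in range(1,n) if st[i,4]>150],key=lambda i:ce[i,0])
    for name,i,side,z in(('midR',k[1],1,.042),('slimL',k[2],0,.032),('midL',k[1],0,.042),('broadR',k[0],1,.032),('broadL',k[0],0,.032),('slimR',k[2],1,.032)):
        pts=[]
        y0,y1=st[i,1]+4,st[i,1]+st[i,3]-4
        for v in range(y0,y1):
            u=np.nonzero(l[v]==i)[0]; pts.append(((u.max()+.5) if side else (u.min()-.5),v))
        p=plane(c,pts,z)[:,:2]; f=np.polyfit(p[:,0],p[:,1],1)
        out[name]=(round(np.polyval(f,.562)*1000,1),round(np.degrees(np.arctan(f[0])),2))
    return out
if __name__=='__main__': print(edges(shot('top')))
```

```bash
python3 joint.py
```

```text
{'midR': (np.float64(112.1), np.float64(4.02)), 'slimL': (np.float64(96.8), np.float64(3.63)), 'midL': (np.float64(193.3), np.float64(3.61)), 'broadR': (np.float64(199.8), np.float64(3.93)), 'broadL': (np.float64(270.6), np.float64(4.99)), 'slimR': (np.float64(43.5), np.float64(4.0))}
```

Emit:
jog_arm(plan=[[0, 0, 0, 0, -0.128], [0, 0, 0, 0, -0.128], [0, 0, 0, 0, 0]])

```text
time: 8.0
tcp_pos: [0.6623, -0.2498, 0.1291]
orientation: [-3.139, -0.104, 0.005]
force: [-0.2, -1.2, -0.2]
gripper_width: 0.122
finger_force: 49.5
```

```bash
python3 w.py 0.5805 0.1057 0.10
```

```text
tool d [-0.0581 -0.3601  0.0297] yaw 3.79 F [-0.2 -1.2 -0.2] tcp [ 0.6623 -0.2498  0.1291] t 8.0 w 0.12243393896262847
```

Emit:
jog_arm(plan=[[0, -0.006, -0.036, 0, 0], [0, -0.006, -0.036, 0, 0], [0, -0.006, -0.036, 0, 0], [0, -0.006, -0.036, 0, 0], [0, -0.006, -0.036, 0, 0], [0, -0.006, -0.036, 0, 0], [0, -0.006, -0.036, 0, 0], [0, -0.006, -0.036, 0, 0], [0, -0.006, -0.036, 0, 0], [0, -0.004, -0.036, 0, 0], [0, 0, 0, 0.025, 0], [0, 0, 0, 0, 0]])

```text
time: 9.2
tcp_pos: [0.5814, 0.0761, 0.1037]
orientation: [-3.11, -0.179, 0.011]
force: [-1.2, -0.3, -0.9]
gripper_width: 0.123
finger_force: 49.5
```

```bash
python3 w.py 0.5805 0.1057 0.10
```

```text
tool d [ 0.0025 -0.0294  0.0044] yaw 6.61 F [-1.2 -0.3 -0.9] tcp [0.5814 0.0761 0.1037] t 9.2 w 0.12294955261634673
```

Emit:
jog_arm(plan=[[0, 0.002, -0.015, 0, 0.048], [0, 0, -0.014, 0, 0], [0, 0, 0, 0, 0], [0, 0, 0, 0, 0]])

```text
time: 9.6
tcp_pos: [0.5859, 0.0798, 0.1084]
orientation: [-3.089, -0.167, 0.005]
force: [0.0, 0.2, -1.3]
gripper_width: 0.127
finger_force: 49.5
```

```bash
python3 w.py 0.5805 0.1057 0.065
```

```text
tool d [-0.0026 -0.0242  0.0447] yaw 6.2 F [ 0.   0.2 -1.3] tcp [0.5859 0.0798 0.1084] t 9.6 w 0.12655971210496597
```

Run:
```python
from h import *
s=env.get_state(); print(np.round(s['qpos'],3),np.round(s['qvel'],3),np.round(s['tau'],2)); print(np.round(cv2.Rodrigues(np.array(s['orientation'],float))[0],3),s['force'],s['moment'])
c=shot('side'); b=c['color']; cv2.imwrite('pics/s5.png',cv2.resize(b[40:260,180:440],None,fx=3,fy=2.7,interpolation=2)[:,:,::-1])
```

```text
[ 0.108  0.373 -0.254  0.944  0.049  3.142] [ 0.002  0.001 -0.008 -0.003 -0.004  0.001] [-1.000e-02 -5.480e+01  3.129e+01  2.000e-02  2.300e-01  6.000e-02]
[[ 0.994  0.108 -0.006]
 [ 0.108 -0.993  0.048]
 [-0.001 -0.049 -0.999]] [ 0.0429441   0.22097146 -1.30816002] [-0.08744501 -0.02965747  0.01615689]
```

View pics/s5.png

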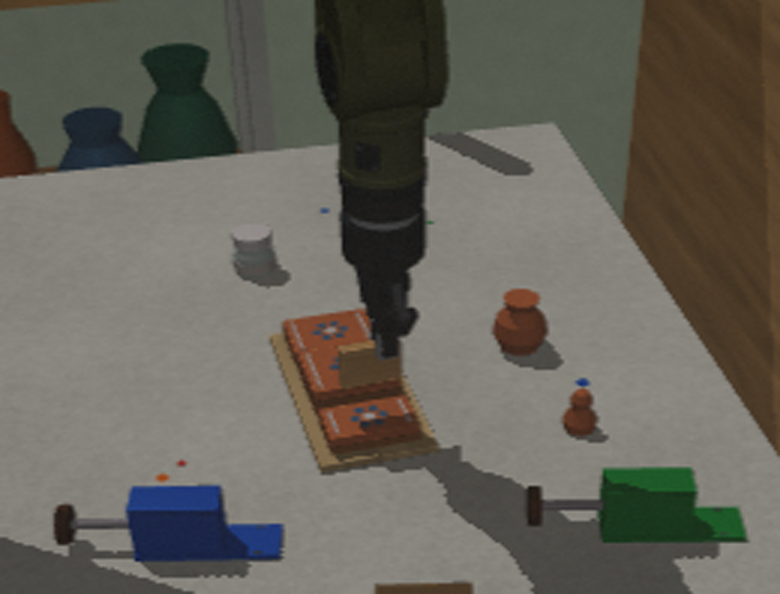

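Joint 6 is at its limit (3.142), so the last bit was not reached; a half turn the other way gives the same grasp. I rise a little and turn by -π.

Emit:
jog_arm(plan=[[0, 0, 0, -0.03, -0.05], [0, 0, 0, 0, -0.148], [0, 0, 0, 0, -0.148], [0, 0, 0, 0, -0.148], [0, 0, 0, 0, -0.148], [0, 0, 0, 0, -0.148], [0, 0, 0, 0, -0.148], [0, 0, 0, 0, -0.148], [0, 0, 0, 0, -0.148], [0, 0, 0, 0, -0.148], [0, 0, 0, 0, -0.148], [0, 0, 0, 0, -0.148]])

```text
time: 10.85
tcp_pos: [0.5857, 0.0785, 0.138]
orientation: [-1.94, -2.426, -0.052]
force: [0.2, -0.1, -0.2]
gripper_width: 0.125
finger_force: 49.5
```

Emit:
jog_arm(plan=[[0, 0, 0, 0, -0.148], [0, 0, 0, 0, -0.148], [0, 0, 0, 0, -0.148], [0, 0, 0, 0, -0.148], [0, 0, 0, 0, -0.148], [0, 0, 0, 0, -0.148], [0, 0, 0, 0, -0.148], [0, 0, 0, 0, -0.148], [0, 0, 0, 0, -0.148], [0, 0, 0, 0, -0.1], [0, 0, 0, 0, 0], [0, 0, 0, 0, 0]])

```text
time: 12.05
tcp_pos: [0.5856, 0.0785, 0.1379]
orientation: [0.118, -3.133, -0.076]
force: [-0.5, -0.7, -0.0]
gripper_width: 0.122
finger_force: 49.5
```

```bash
python3 w.py 0.5485 0.1035 0.065; python3 -c "
from h import *
s=env.get_state();print(np.round(s['qpos'],3));print(np.round(cv2.Rodrigues(np.array(s['orientation'],float))[0],3))"
```

```text
tool d [0.0349 0.0242 0.0743] yaw -175.7 F [-0.5 -0.7 -0. ] tcp [0.5856 0.0785 0.1379] t 12.05 w 0.12172398717782483
[ 0.106  0.35  -0.216  1.007  0.049  0.031]
[[-0.997 -0.075 -0.007]
 [-0.075  0.996  0.048]
 [ 0.003  0.048 -0.999]]
```

```bash
python3 w.py 0.5485 0.1013 0.088
```

```text
tool d [0.0351 0.0231 0.0512] yaw -175.7 F [-0.5 -0.7 -0. ] tcp [0.5856 0.0785 0.1379] t 12.05 w 0.12172398717782483
```

Emit:
jog_arm(plan=[[0, 0.017, 0.012, 0.0, 0.005], [0, 0.018, 0.012, 0.0, 0], [0, 0, 0, 0.025, 0], [0, 0, 0, 0.025, 0], [0, 0, 0, 0, 0], [0, 0, 0, 0, 0]])

```text
time: 12.65
tcp_pos: [0.5482, 0.1021, 0.0892]
orientation: [0.112, -3.132, -0.075]
force: [0.0, 1.2, -0.1]
gripper_width: 0.124
finger_force: 49.5
```

```bash
python3 w.py 0.5485 0.1013 0.088
```

```text
tool d [-0.0003 -0.0009  0.0012] yaw -175.88 F [ 0.   1.2 -0.1] tcp [0.5482 0.1021 0.0892] t 12.65 w 0.12397855885751262
```

Run:
```python
from m import *
for n in('side','top'):
    c=shot(n); P=cloud(c); h=cv2.cvtColor(c['color'],cv2.COLOR_RGB2HSV); H,S,V=cv2.split(h)
    X,Y,Z=P[...,0],P[...,1],P[...,2]
    wood=(S>50)&(H>11)&(H<26)
    m=wood&(Z>.05)&(Z<.115)&(abs(X-.565)<.06)&(abs(Y-.1)<.03)
    m=cv2.erode(m.astype(np.uint8),np.ones((3,3)))>0 if n=='side' else m
    p=P[m]; print(n,len(p))
    if len(p)>10:
        print(np.round(p.min(0),3),np.round(p.max(0),3))
        if n=='side':
            A=np.c_[np.ones(len(p)),p[:,0]-.5645,p[:,2]-.07]; k,*_=np.linalg.lstsq(A,p[:,1],rcond=None); print('y at Jx,z.07; dy/dx; dy/dz',np.round(k,4), np.std(A@k-p[:,1]))
        else:
            vv,uu=np.nonzero(m)
            for v in np.unique(vv):
                u=uu[vv==v]; q=plane(c,[[u.min()-.5,v],[u.max()+.5,v]],.103); print(v,u.min(),u.max(),np.round(q[:,:2]*1000,1).tolist())
    if n=='side':
        red=(S>90)&(H<=11)
        m=red&(abs(X-.56)<.03)&(Z>.034)&(Z<.039)&(abs(Y-.11)<.02); print('midface',m.sum(),np.round(np.median(P[m],0),4) if m.any() else '')
        cv2.imwrite('pics/s6.png',cv2.resize(c['color'][130:220,250:350],None,fx=6,fy=6,interpolation=2)[:,:,::-1])
```

```text
side 147
[0.536 0.092 0.056] [0.592 0.106 0.105]
y at Jx,z.07; dy/dx; dy/dz [ 0.099   0.0941 -0.0566] 0.0025993692591745805
midface 28 [0.5608 0.1141 0.0366]
top 0
```

View pics/s6.png

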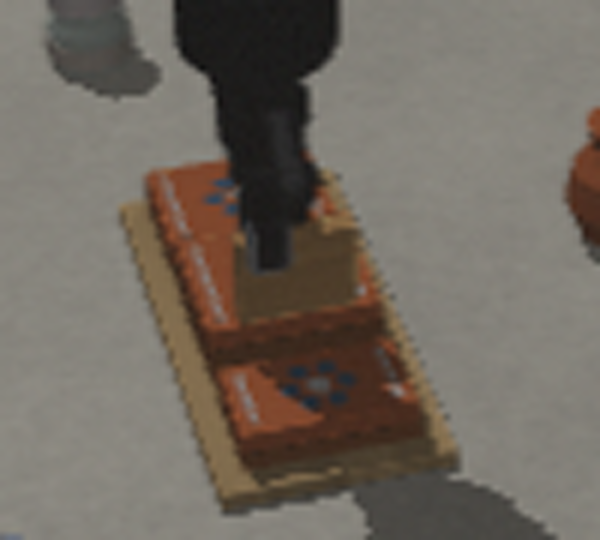

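The spacer hangs over the wide joint at right length (x 0.536–0.592 vs. tile 0.516–0.606); lateral checks of both views agree within 1 mm. Lower it.

```bash
python3 w.py 0.5485 0.1026 0.066
```

```text
tool d [ 0.001  -0.0007  0.0244] yaw -175.87 F [ 0.3 -0.4 -0.3] tcp [0.5495 0.1022 0.0904] t 12.75 w 0.12461623959791958
```

Emit:
jog_arm(plan=[[0, 0, -0.0003, 0.012, 0], [0, 0, -0.0003, 0.012, 0], [0, 0, 0, 0, 0], [0, 0, 0, 0, 0]])

```text
time: 13.15
tcp_pos: [0.5477, 0.1026, 0.0644]
orientation: [0.114, -3.132, -0.075]
force: [0.6, -0.2, -1.5]
gripper_width: 0.128
finger_force: 49.5
```

```bash
python3 w.py 0.5485 0.1026 0.066
```

```text
tool d [-0.0008  0.     -0.0016] yaw -175.82 F [ 0.6 -0.2 -1.5] tcp [0.5477 0.1026 0.0644] t 13.15 w 0.127772754822453
```

Emit:
jog_arm(plan=[[0, 0, -0.0004, 0.008, 0], [0, 0, -0.0003, 0.006, 0], [0, 0, 0, 0, 0], [0, 0, 0, 0, 0]])

```text
time: 13.55
tcp_pos: [0.5481, 0.1027, 0.0508]
orientation: [0.114, -3.133, -0.076]
force: [0.3, -0.2, -0.5]
gripper_width: 0.125
finger_force: 49.5
```

```bash
python3 w.py 0.5485 0.1026 0.046
```

```text
tool d [-0.0004 -0.0003  0.0048] yaw -175.82 F [ 0.3 -0.2 -0.5] tcp [0.5481 0.1027 0.0508] t 13.55 w 0.12462739049422152
```

Emit:
jog_arm(plan=[[0, 0, 0, 0.003, 0], [0, 0, 0, 0, 0]])

```text
time: 13.75
tcp_pos: [0.5482, 0.1028, 0.0479]
orientation: [0.114, -3.133, -0.076]
force: [-0.5, 0.1, -0.2]
gripper_width: 0.122
finger_force: 49.5
```

```bash
python3 w.py 0.5485 0.1026 0.046
```

```text
tool d [-0.0003 -0.0004  0.0019] yaw -175.82 F [-0.5  0.1 -0.2] tcp [0.5482 0.1028 0.0479] t 13.75 w 0.12223409340150937
```

Emit:
jog_arm(plan=[[0, 0, 0, 0.001, 0], [0, 0, 0, 0, 0]])

```text
time: 13.95
tcp_pos: [0.5483, 0.1029, 0.047]
orientation: [0.114, -3.133, -0.076]
force: [0.6, 0.4, -0.1]
gripper_width: 0.128
finger_force: 49.5
```

Emit:
jog_arm(plan=[[0, 0, 0, 0.001, 0], [0, 0, 0, 0, 0]])

```text
time: 14.15
tcp_pos: [0.5484, 0.103, 0.0461]
orientation: [0.114, -3.133, -0.076]
force: [0.4, 0.6, -0.7]
gripper_width: 0.124
finger_force: 49.5
```

Emit:
jog_arm(plan=[[0, 0, 0, 0.001, 0], [0, 0, 0, 0, 0]])

```text
time: 14.35
tcp_pos: [0.5484, 0.103, 0.0459]
orientation: [0.114, -3.134, -0.076]
force: [-1.7, -0.7, 7.2]
gripper_width: 0.124
finger_force: 50.5
```

Contact at the predicted height: on the board. Release and rise.

Emit:
jog_arm(plan=[[0.2, 0, 0, 0, 0], [0.35, 0, 0, 0, 0], [0.35, 0, 0, 0, 0], [0.35, 0, 0, -0.01, 0], [0.35, 0, 0, -0.03, 0], [0.35, 0, 0, -0.04, 0], [0.35, 0, 0, 0, 0], [0.35, -0.02, -0.04, 0, 0], [0.35, -0.04, -0.04, 0, 0], [0.35, -0.04, -0.04, 0, 0], [0.35, 0, 0, 0, 0]])

```text
time: 15.45
tcp_pos: [0.6514, -0.0086, 0.1186]
orientation: [0.108, -3.136, -0.073]
force: [0.1, -0.5, -0.3]
gripper_width: 0.352
finger_force: 0.0
```

Run:
```python
from m import *
s=shot('side'); t=shot('top')
im=np.zeros((500,790,3),np.uint8)
im[:,:390]=cv2.resize(s['color'][135:225,255:325],(390,500),interpolation=2); im[:400,395:790]=cv2.resize(t['color'][170:250,235:325],(395,400),interpolation=2)
cv2.imwrite('pics/s7.png',im[:,:,::-1])
P=cloud(t); h=cv2.cvtColor(t['color'],cv2.COLOR_RGB2HSV); H,S,V=cv2.split(h)
m=(P[...,2]>.05)&(P[...,2]<.07)&(abs(P[...,0]-.565)<.06)&(abs(P[...,1]-.105)<.03); print(m.sum(),np.round(np.median(P[m],0),4),rect(t,m,.06))
P=cloud(s); m=(P[...,2]>.035)&(P[...,2]<.08)&(abs(P[...,0]-.565)<.06)&(abs(P[...,1]-.1)<.012); print(m.sum(),np.round(P[m].min(0),3),np.round(P[m].max(0),3),np.round(np.percentile(P[m][:,2],97),4))
```

```bash
python3 w.py 0.5613 0.1527 0.06
```

```text
87 [0.5664 0.1078 0.0592] (array([566.8, 107.3]), array([65.7, 12.7]), 5.9, 87)
188 [0.522 0.093 0.035] [0.607 0.112 0.064] 0.0622
tool d [0.0744 0.1607 0.0669] yaw -175.92 F [-0.4 -0.2 -0.8] tcp [ 0.6475 -0.0053  0.1186] t 15.55 w 0.3557793654804789
```

View pics/s7.png

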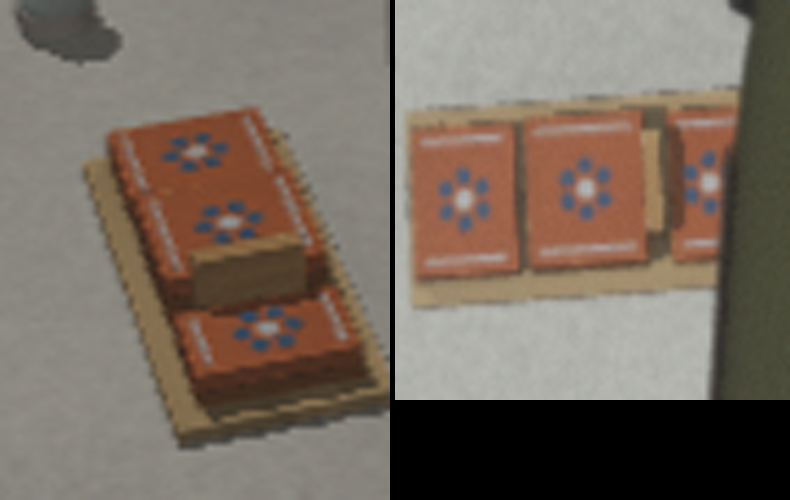

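The spacer stands upright in the wide joint (top crop 652,180), top at 0.059 m, i.e. on the board. Now shut fingers and go over the middle tile.

Emit:
jog_arm(plan=[[0, 0.018, 0.04, 0, 0], [0, 0.018, 0.04, 0, 0], [0, 0.018, 0.04, 0, 0], [0, 0.019, 0.04, 0, 0], [0, 0, 0, 0, 0], [0, 0, 0, 0, 0]])

```text
time: 16.15
tcp_pos: [0.5615, 0.151, 0.1279]
orientation: [0.12, -3.133, -0.075]
force: [0.3, -0.8, -0.1]
gripper_width: -0.002
finger_force: 0.0
```

```bash
python3 w.py 0.5613 0.1530 0.055
```

```text
tool d [-0.0002 -0.0015  0.0729] yaw -175.62 F [ 0.3 -0.8 -0.1] tcp [0.5615 0.151  0.1279] t 16.15 w -0.001672619938132674
```

Emit:
jog_arm(plan=[[0, 0, -0.001, 0.03, 0], [0, 0, -0.001, 0.03, 0], [0, 0, 0, 0.013, 0], [0, 0, 0, 0, 0]])

```text
time: 16.55
tcp_pos: [0.5608, 0.15, 0.0523]
orientation: [0.113, -3.129, -0.074]
force: [-0.8, -0.7, 0.4]
gripper_width: -0.003
finger_force: 0.0
```

Emit:
jog_arm(plan=[[0, 0, 0, 0.006, 0], [0, 0, 0, 0.006, 0], [0, 0, 0, 0.005, 0], [0, 0, 0, 0, 0], [0, 0, 0, 0, 0]])

```text
time: 17.05
tcp_pos: [0.5638, 0.1518, 0.0384]
orientation: [0.114, -3.136, -0.075]
force: [0.2, -1.2, 4.9]
gripper_width: 0.002
finger_force: 2.6
```

```bash
python3 w.py 0.5613 0.1530 0.032
```

```text
tool d [0.0024 0.001  0.0064] yaw -175.82 F [ 0.2 -1.2  4.9] tcp [0.5638 0.1518 0.0384] t 17.05 w 0.002303372586073097
```

Emit:
jog_arm(plan=[[0, 0, 0, 0.004, 0], [0, 0, 0, 0.004, 0], [0, 0, 0, 0, 0], [0, 0, 0, 0, 0]])

```text
time: 17.45
tcp_pos: [0.5638, 0.1518, 0.032]
orientation: [0.114, -3.137, -0.074]
force: [-4.8, -4.1, 18.3]
gripper_width: 0.002
finger_force: 9.3
```

Emit:
jog_arm(plan=[[0, 0, 0, 0.004, 0], [0, 0, 0, 0, 0], [0, 0, 0, 0, 0]])

```text
time: 17.75
tcp_pos: [0.564, 0.1518, 0.0317]
orientation: [0.114, -3.138, -0.074]
force: [-15.0, -9.2, 50.4]
gripper_width: -0.0
finger_force: 25.3
```

```bash
python3 w.py 0.5613 0.1530 0.032
```

```text
tool d [ 0.0026  0.0014 -0.0002] yaw -175.86 F [-15.   -9.2  50.4] tcp [0.564  0.1518 0.0317] t 17.75 w -0.0004749952195538307
```

On the stop (TCP at 0.032). Ease the push a bit and check.

Emit:
jog_arm(plan=[[0, 0, 0, -0.003, 0], [0, 0, 0, 0, 0], [0, 0, 0, 0, 0]])

```text
time: 18.05
tcp_pos: [0.5639, 0.1518, 0.032]
orientation: [0.114, -3.137, -0.074]
force: [-6.1, -6.3, 25.9]
gripper_width: -0.003
finger_force: 13.1
```

Run:
```python
from m import *
s=shot('side'); P=cloud(s); h=cv2.cvtColor(s['color'],cv2.COLOR_RGB2HSV); H,S,V=cv2.split(h)
red=(S>90)&(H<=11)
m=red&(abs(P[...,0]-.535)<.012)&(abs(P[...,1]-.165)<.02); print('mid z',m.sum(),np.median(P[m][:,2]))
m=red&(abs(P[...,0]-.555)<.03)&(abs(P[...,1]-.235)<.02); print('broad z',m.sum(),np.median(P[m][:,2]))
m=(P[...,2]>.035)&(P[...,2]<.08)&(abs(P[...,0]-.565)<.05)&(abs(P[...,1]-.1)<.012); print('spacer',m.sum(),np.round(P[m].min(0),3),np.round(P[m].max(0),3))
cv2.imwrite('pics/s8.png',cv2.resize(s['color'][120:225,250:340],(600,600),interpolation=2)[:,:,::-1])
print(env.get_state()['force'],env.get_state()['time'])
```

```text
mid z 52 0.03256548751697946
broad z 56 0.032138576714625444
spacer 178 [0.533 0.093 0.035] [0.594 0.111 0.065]
[-6.04540632 -5.52782076 26.34798089] 18.1
```

View pics/s8.png

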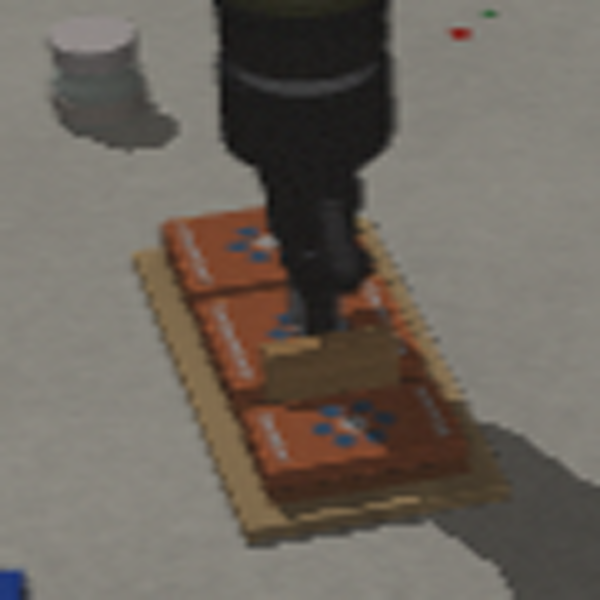

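The picture shows the middle tile (crop 300,320) flush with its neighbours (0.0326 vs 0.0321 m) under the fingers. The spacer (330,360) is upright in the joint.

```bash
python3 -c "
from plant import ticket
print(ticket.hand_in())"
```

```text
the job is handed in; nothing more can be done
None
```

The job is handed in at 18 s: the spacer stands on the board in the wide joint, released, and the fingers hold the middle tile flush with about 26 N; the vase, whistle and paint jar were left alone.

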